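# Close up the small-parts storage

## Task

Close up the small-parts storage at the end of the shift: push the open top drawer of the blue steel parts cabinet fully shut, and push the open clear lid of the grey organiser box over and down until it is fully closed, in either order. Use only the fingertips or the outside of the fingers: do not grip or lift anything, and leave the cabinet, the organiser and the other things on the bench standing where they are. Finish with the hand clear.

Things in the scene. Friction and masses are not known exactly. Their poses are not given: they have to be found in the camera images.
- cabinet: blue steel three-drawer parts cabinet with light drawer fronts, loose on the bench, 2 to 3 kg, body 160 deep (x) x 118 wide (y) x 148 mm high. Origin: centre of the underside (the body reaches from x = -74 mm, the front face, to x = +86 mm, the back); the drawer fronts face its -x side, z up. It stands left or right of the middle of the bench, front roughly to the robot. Only the top drawer moves; the two lower ones are shut and fixed.
- drawer_front (a point): point on the outer face of the top drawer's front plate, moving with the drawer: mid-width, 130 mm above the cabinet's underside. The front plate is flat, 108 wide, and reaches from 100 to 142 mm above the underside; below this point a cup handle (40 wide, 107 to 116 mm up) stands out 12 mm from the plate. When shut, the plate is flush with the cabinet's front face.
- cabinet_drawer3 (a joint): top drawer, slide in m: 0 = fully shut, grows as the drawer comes out along the cabinet's -x; starts 0.035 to 0.070. Slides very easily (below 1 N) and stays where it is left.
- organiser: low grey organiser box with four open bays and a clear, see-through lid, loose on the bench, about 0.6 kg; 125 (x) x 190 (y) x 34 mm high without the lid. Origin: centre of the underside, z up. The lid's hinge runs along the box's y at its +x side, which is on the left as the robot sees it; the lid's free edge with a small tab comes down on the -x side, on the right as the robot sees it.
- lid_hinge (a point): middle of the hinge line, 65 mm towards the box's +x from its origin and 35 mm above the underside.
- lid_edge (a point): middle of the lid's free edge on the lid's outer face, 127 mm from the hinge line, moving with the lid. When the lid is shut this point is 37 mm above the underside. The lid is a flat plate 192 mm long (along the hinge) and 2 mm thick.
- organiser_lid (a joint): lid angle in rad: 0 = shut, lying flat on the box; pi/2 = upright; starts 0.9 to 1.4, standing open above the hinge side. The hinge is stiff enough (about 0.045 N m) that the lid stays where it is left, so it must be pushed all the way down; the outer face is the one looking left and up.
- screwdriver: bystander: screwdriver with orange handle, 190 long, 27 mm thick, lying between the cabinet and the organiser; origin mid-length at its underside.
- multimeter: bystander: orange multimeter lying flat, 170 x 85 x 44 mm, at the left; origin centre of the underside.
- oil_bottle: bystander: small cream oil bottle with red spout, 34 mm across, 95 mm high, standing at the right; origin centre of the underside.
- vice: bystander: small blue machine vice, 138 x 70 x 46 mm, at the right; origin centre of the underside.
- solder_reel: bystander: white empty reel, 60 mm across, 50 mm high, standing at the back; origin centre of the underside.

How it is judged:
By the outcome, as a careful person would: the job done as asked, in the order asked, and still so for the second after the job is handed in, with the robot touching nothing.
It also fails if it takes over 56 s, if anything falls off the work surface, if the arm or the gripper's body presses on something with over 40 N, if the wrist force passes 120 N, or if a joint passes its speed limit or range.

## Robot

A 7-joint arm with a two-finger parallel gripper is mounted at the origin on a cart in front of the work surface, level with it; the furniture and walls round the work are solid. World frame = base frame: x ahead of the robot, y to its left, z up, the work surface at z = 0. Lengths are in m, angles in rad, forces in N, time in s.
With the tool pointing down it reaches from about 0.375 to 0.925 m from the base axis. Payload 3.1 kg.
Tool frame: the origin (TCP) lies midway between the tips of the shut fingers; the grasp point (between the pads) lies 19 mm behind it (env.grasp_offset is the distance from the TCP to the grasp point, in m); z points along the fingers, y is the direction in which the jaws open and shut (so a half turn about z gives the same grasp; the last joint's range is limited). The gripper opens to 85 mm and grips with 20 to 120 N. Pads are 22 mm wide; open, the fingers measure 114 mm over their backs; the gripper's body (76 mm by 85 mm) begins 54 mm behind the grasp point. The pads swing forward as they close: fully open they stand 13 mm farther back than shut.
Start: joints at [-1.243, 0.383, 0.044, 1.598, -0.018, 1.161, -0.05], TCP at [0.268, 0.592, 0.231] pointing down, gripper open.
Joint ranges: [-2.61, 2.61], [-0.41, 2.15], [-1.48, 1.57], [0, 2.5], [-1.57, 4.71], [0.05, 1.97], [-2.85, 2.85]. Speed limits (rad/s): [2.79, 2.79, 3.14, 3.14, 3.14, 3.14, 3.14].

## Interface

Orientations are given as a rotation vector (axis times angle).
In Python, from bench import env gives the robot as it stands.
- The arm moves only by the shell command python3 -m crank 'ROWS'. ROWS is text: rows parted by semicolons, each of 7 numbers parted by spaces: the turn, a rotation vector about the tool's x, y, z in rad, then the shift along the tool's x, y, z in cm, then the finger opening in cm, from 0 to 8.54. In form: rx ry rz dx dy dz claw; .... A call has 1 to 5 rows; each row shifts and turns the pose as measured when the row begins, along the tool's axes as they then stand; what a row does not reach is not made up. A row lasts 1/10 s, in which the tool goes at most 50 mm and 8.59 degrees, less where a joint would pass 70% of its speed; a pose out of reach is approached as far as the arm can. A call is refused whole if a number of a shift passes 5 or a number of a turn 0.15, either way. A call with a gripper value outside its range is refused whole. The fingers move at their own pace and stop on an object; the grip force is fixed at half the most. Time passes only in rows, so rows that do not move let the fingers close. It gives the time, the measured TCP pose, the force and the opening at its end, in the units of the state.
- env.get_state(): the state, without advancing time (a new reading comes with each control period).
- env.capture(name): name is "side" or "top" or "wrist"; returns (picture, depth): 400x640x3 uint8, blue, green, red; 400x640 float32, m along the optical axis (not along the pixel's ray), 0 where there is no reading.
- env.calibration(name): a dict with "mtx" (3x3 intrinsics, pixels), "R" (3x3) and "t" (3): a world point X has camera coordinates R X + t; the wrist camera has in their place "tool_from_camera" (4x4, takes a point from camera to tool coordinates, whose origin is the TCP and whose axes are the flange's). Camera axes: x right, y down, z forward; pixel columns grow to the right and rows downward; lengths in m; the calibration is good to about 2 mm. A picture is of the moment at which its call begins: read the wrist's pose just before it. calibration takes no time and is no camera call.
- env.job_done(): hands the job in, once; it reports no verdict.
The state is a dict: "clock": time; "qpos": joint angles; "qd": joint speeds; "joint_efforts": joint torques, N m; "tool_pos": TCP position; "tool_rot": TCP orientation; "wrist_force": force on the tool from outside, world axes, zero at the start; "moment": the same for the moment, N m; "grip_width": opening from 0.0 (shut) to 1.0 (fully open).
Only numpy, scipy, OpenCV 4.12 (cv2) and the standard library are available. Lean on these libraries where they do the work, as an engineer would, in place of code of your own. Each camera call takes 0.05 s, during which the arm holds its last target.

## Working session

There is one attempt and no reset: what is moved stays moved. The work goes in short steps, Python scripts to look and compute and a shell command to move; the robot and the scene stay as the last step left them, time stands still between calls to the robot, and variables do not carry over. Pictures are saved under pics/ and viewed, and the job is handed in when it is done.

```bash
ls; mkdir -p pics
cat > h.py <<'E'
from bench import env
import numpy as np, cv2
from scipy.spatial.transform import Rotation as Ro
def cap(n,f):
    s=env.get_state(); im,d=env.capture(n); cv2.imwrite(f'pics/{f}.png',im); np.save(f'pics/{f}.npy',d); return s,im,d
def world(n,d,u,v,z=None):
    c=env.calibration(n); K=c['mtx']; zz=d[v,u] if z is None else z
    p=zz*np.array([(u-K[0,2])/K[0,0],(v-K[1,2])/K[1,1],1])
    return c['R'].T@(p-c['t'])
E
python3 - <<'E'
from h import *
for n in('side','top'): cap(n,n+'0')
s=env.get_state();print({k:np.round(v,3) for k,v in s.items()})
for n in('side','top'):
    c=env.calibration(n);print(n,c['mtx'],-c['R'].T@c['t'],c['R'])
E
```

```text
pics
{'clock': np.float64(0.1), 'qpos': array([-1.243,  0.384,  0.044,  1.599, -0.018,  1.161, -0.05 ]), 'qd': array([ 0.002,  0.   , -0.001, -0.005,  0.   , -0.001, -0.   ]), 'joint_efforts': array([ 3.0000e-03, -4.3473e+01,  1.0290e+00, -2.5046e+01,  1.1000e-02,
        5.0000e-03, -0.0000e+00]), 'tool_pos': array([0.268, 0.591, 0.23 ]), 'tool_rot': array([-0.664, -3.07 ,  0.004]), 'wrist_force': array([ 0.534,  0.408, -0.291]), 'moment': array([-0.023, -0.02 ,  0.007]), 'grip_width': np.float64(0.998)}
side [[462.96163072   0.         318.16828041]
 [  0.         462.96163072 208.16310594]
 [  0.           0.           1.        ]] [-0.01802897 -0.85665739  0.97398441] [[ 8.18396075e-01 -5.74654335e-01 -5.10776400e-04]
 [-3.68829603e-01 -5.24588009e-01 -7.67314893e-01]
 [ 4.40672882e-01  6.28155886e-01 -6.41270298e-01]]
top [[372.4339956    0.         317.63700273]
 [  0.         372.4339956  197.34536714]
 [  0.           0.           1.        ]] [0.45198971 0.01819334 1.28305008] [[ 0.01911394 -0.99971073  0.01459815]
 [-0.9926211  -0.02072298 -0.11947344]
 [ 0.11974139 -0.01220682 -0.99273007]]
```

View pics/side0.png

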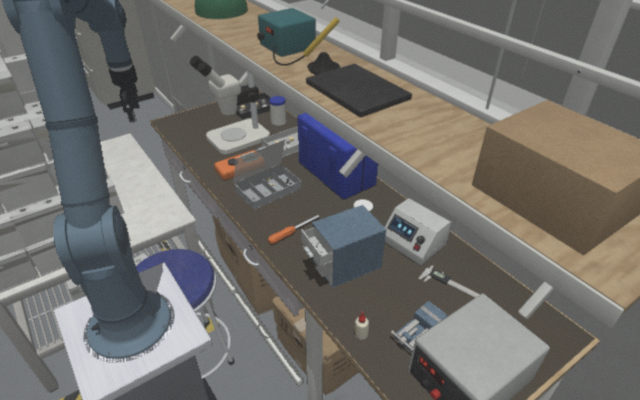

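View pics/top0.png

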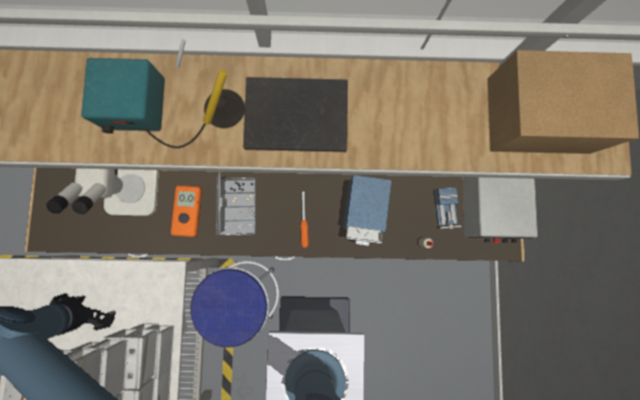

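The top view shows the organiser at about (238,205), the cabinet at (368,208) with its drawer at (365,236), and the screwdriver between them. I'll enlarge these.

Run:
```python
import cv2
t=cv2.imread('pics/top0.png');s=cv2.imread('pics/side0.png')
a=cv2.resize(t[160:265,160:470],None,fx=2.58,fy=2.58,interpolation=cv2.INTER_CUBIC)
cv2.imwrite('pics/topz.png',a)
b=cv2.resize(s[120:300,200:400],None,fx=3.3,fy=3.3,interpolation=cv2.INTER_CUBIC)
cv2.imwrite('pics/sidez.png',b)
c=cv2.resize(t[165:255,340:400],None,fx=6.5,fy=6.5,interpolation=cv2.INTER_CUBIC)
d=cv2.resize(t[165:255,210:270],None,fx=6.5,fy=6.5,interpolation=cv2.INTER_CUBIC)
import numpy as np
cv2.imwrite('pics/topzz.png',np.hstack([d,c]))
```

```text
(no output)
```

View pics/topzz.png

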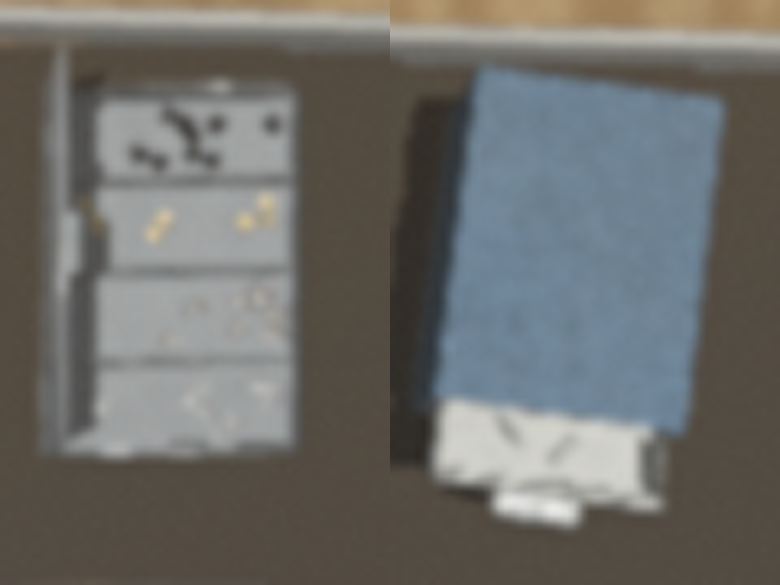

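View pics/sidez.png

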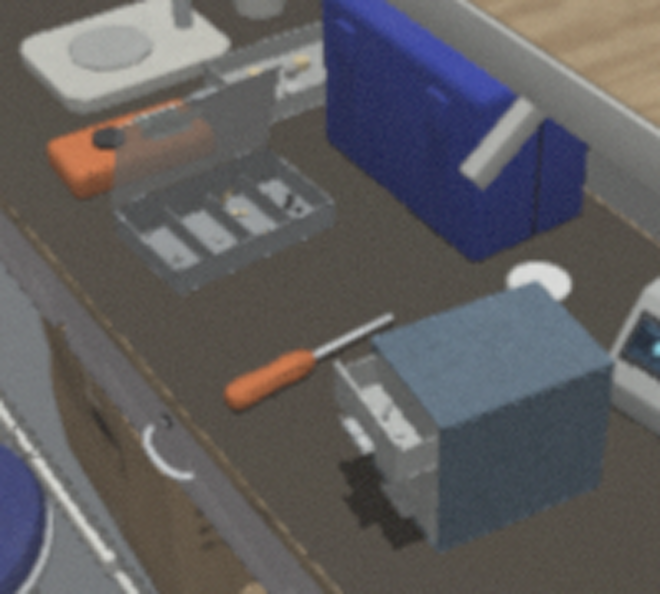

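Run:
```python
from h import *
d=np.load('pics/top0.npy')
c=env.calibration('top');K=c['mtx'];C=-c['R'].T@c['t']
def atz(u,v,z,n='top'):
    c=env.calibration(n);K=c['mtx'];C=-c['R'].T@c['t']
    r=c['R'].T@np.array([(u-K[0,2])/K[0,0],(v-K[1,2])/K[1,1],1]); return C+r*(z-C[2])/r[2]
P=[atz(*p,.148) for p in [(353.1,175),(391.5,180.1),(385.4,231.6),(347.2,226.5)]]
print('cab',np.round(P,3)); print([np.linalg.norm(P[i]-P[i-1]).round(3) for i in range(4)], np.mean(P,0))
for p in[(346.6,239.6),(381.8,243.2)]: print('drawer',atz(*p,.142).round(3))
for p in[(255.7,178.5),(255.7,234.2)]: print('org',atz(*p,.034).round(3))
for p in [(241,210),(219.5,175),(217,232),(221,202),(221,190),(219,215),(365,200),(364,235),(304,240),(300,150),(427,242),(447,208),(300,172)]: print(p,d[p[1],p[0]],world('top',d,*p).round(3))
ds=np.load('pics/side0.npy')
# side: lid corners
for q in [(115,160),(278,75),(120,210),(285,150),(230,105),(160,150),(190,130)]:
    u=int(round(200+q[0]/3.3));v=int(round(120+q[1]/3.3)); print('lid side',u,v,world('side',ds,u,v).round(3))
for z in (.13,.14,.15,.155,.16): print(z,atz(200+278/3.3,120+72/3.3,z,'side').round(3),atz(200+113/3.3,120+150/3.3,z,'side').round(3))
```

```text
cab [[ 0.661 -0.104  0.148]
 [ 0.647 -0.223  0.148]
 [ 0.488 -0.204  0.148]
 [ 0.501 -0.087  0.148]]
[np.float64(0.16), np.float64(0.12), np.float64(0.16), np.float64(0.117)] [ 0.5744705  -0.15479264  0.148     ]
drawer [ 0.462 -0.087  0.142]
drawer [ 0.453 -0.194  0.142]
org [0.663 0.214 0.034]
org [0.475 0.207 0.034]
(241, 210) 1.2819028 [0.557 0.265 0.001]Traceback (most recent call last):
  File "<stdin>", line 11, in <module>
IndexError: only integers, slices (`:`), ellipsis (`...`), numpy.newaxis (`None`) and integer or boolean arrays are valid indices
```

Run:
```python
from h import *
d=np.load('pics/top0.npy');ds=np.load('pics/side0.npy')
def atz(u,v,z,n='top'):
    c=env.calibration(n);K=c['mtx'];C=-c['R'].T@c['t']
    r=c['R'].T@np.array([(u-K[0,2])/K[0,0],(v-K[1,2])/K[1,1],1]); return C+r*(z-C[2])/r[2]
for p in [(219,175),(217,232),(221,202),(221,190),(219,215),(365,200),(364,235),(304,240),(300,150),(427,242),(447,208),(300,168)]: print(p,d[p[1],p[0]],world('top',d,*p).round(3))
for q in [(115,160),(278,75),(120,210),(285,150),(230,105),(160,150),(190,130)]:
    u=int(round(200+q[0]/3.3));v=int(round(120+q[1]/3.3)); print('lid side',u,v,world('side',ds,u,v).round(3))
for z in (.12,.13,.14,.15,.155,.16): print(z,atz(200+278/3.3,120+72/3.3,z,'side').round(3),atz(200+113/3.3,120+150/3.3,z,'side').round(3),'top tab',atz(221,202,z).round(3),atz(219.5,172,z).round(3),atz(217,235,z).round(3))
print(Ro.from_rotvec(env.get_state()['tool_rot']).as_matrix().round(3))
c=env.calibration('wrist');print(c)
```

```text
(219, 175) 1.1368266 [0.65  0.307 0.158]
(217, 232) 1.177439 [0.478 0.32  0.096]
(221, 202) 1.1277736 [0.567 0.297 0.158]
(221, 190) 1.2911139 [ 0.625  0.338 -0.001]
(219, 215) 1.1249678 [0.528 0.301 0.156]
(365, 200) 1.1441834 [ 0.584 -0.141  0.148]
(364, 235) 1.1777254 [ 0.478 -0.145  0.102]
(304, 240) 1.2478185 [0.459 0.046 0.027]
(300, 150) 0.89507836 [0.671 0.052 0.407]
(427, 242) 1.2121607 [ 0.46  -0.355  0.068]
(447, 208) 1.2817777 [ 0.578 -0.443  0.013]
(300, 168) 0.9048598 [0.63  0.051 0.393]
lid side 235 168 [0.472 0.312 0.11 ]
lid side 284 143 [0.656 0.304 0.143]
lid side 236 184 [0.475 0.329 0.033]
lid side 286 165 [ 0.698  0.371 -0.001]
lid side 270 152 [0.604 0.311 0.123]
lid side 248 165 [0.522 0.318 0.098]
lid side 258 159 [0.558 0.314 0.11 ]
0.12 [0.679 0.342 0.12 ] [0.471 0.312 0.12 ] top tab [0.571 0.306 0.12 ] [0.666 0.315 0.12 ] [0.468 0.313 0.12 ]
0.13 [0.671 0.328 0.13 ] [0.465 0.299 0.13 ] top tab [0.57  0.303 0.13 ] [0.665 0.313 0.13 ] [0.468 0.311 0.13 ]
0.14 [0.663 0.314 0.14 ] [0.459 0.285 0.14 ] top tab [0.569 0.301 0.14 ] [0.663 0.31  0.14 ] [0.468 0.308
[... 245 characters left out ...]
6 0.285 0.16 ] [0.448 0.257 0.16 ] top tab [0.567 0.296 0.16 ] [0.659 0.305 0.16 ] [0.468 0.303 0.16 ]
[[-0.911  0.413 -0.001]
 [ 0.413  0.911 -0.002]
 [-0.    -0.002 -1.   ]]
{'mtx': array([[309.9877944 ,   0.        , 317.79326892],
       [  0.        , 309.9877944 , 196.5077273 ],
       [  0.        ,   0.        ,   1.        ]]), 'tool_from_camera': array([[-1.47859130e-03, -9.45751321e-01, -3.24888060e-01,
         8.48534200e-02],
       [ 9.99998904e-01, -1.37578765e-03, -5.46147153e-04,
         1.08548063e-03],
       [ 6.95424105e-05, -3.24888512e-01,  9.45752320e-01,
        -1.41899432e-01],
       [ 0.00000000e+00,  0.00000000e+00,  0.00000000e+00,
         1.00000000e+00]])}
```

The cabinet sides measure 160 × 118 mm, matching the given sizes, with yaw about -0.11. The drawer front is at about (0.458, -0.141), so it is 37–40 mm out. The lid edge is at about (0.567, 0.298, 0.155) and the hinge at y≈0.338, which gives 126 mm between them against the stated 127. I'll do the lid first, aligning the tool and closing the fingers.

```bash
python3 -m crank '0 0 -0.142 0 0 0 0;0 0 -0.142 0 0 0 0;0 0 -0.142 0 0 0 0;0 0 0 -4 -2 0 0;0 0 0 -4 -3 0 0'
python3 - <<'E'
from h import *
s=env.get_state();print(s['tool_pos'],s['grip_width'],s['clock']);print(Ro.from_rotvec(s['tool_rot']).as_matrix().round(3))
E
```

```text
clock: 0.6
tool_pos: [0.3379, 0.5471, 0.2256]
tool_rot: [0.061, -3.131, 0.007]
wrist_force: [2.5, -1.3, -0.9]
grip_width: 0.145
[0.33786727 0.54708168 0.22557015] 0.1451436794828145 0.6
[[-0.999 -0.039 -0.01 ]
 [-0.039  0.999 -0.005]
 [ 0.01  -0.004 -1.   ]]
```

```bash
python3 -m crank '0 0 0.03 -4.5 -2 0 0;0 0 0 -4.5 -3 0 0;0 0 0 -4.5 -3 0 0;0 0 0 -4 -3 0 0;0 0 0 -2.5 -2 0 0'
python3 - <<'E'
from h import *
s,im,d=cap('side','s1');cv2.imwrite('pics/s1z.png',cv2.resize(im[60:260,160:400],None,fx=3,fy=3))
E
```

```text
clock: 1.1
tool_pos: [0.5375, 0.4183, 0.2202]
tool_rot: [0.015, -3.128, 0.015]
wrist_force: [0.8, -0.4, 0.3]
grip_width: 0.003
```

View pics/s1z.png

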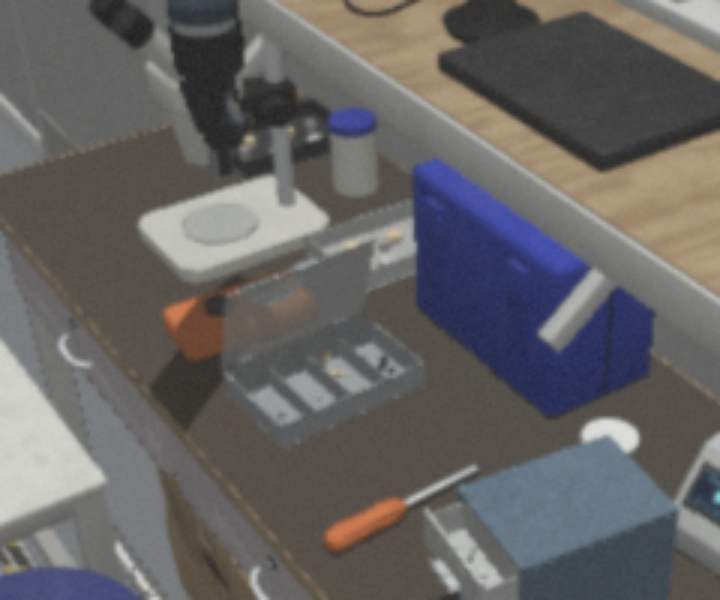

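The fingertips are up and left of the lid, at about (220,165) in the crop, and clear of everything. I'll lower them beside the lid's outer face, then push.

```bash
python3 -m crank '0 0 0 -1.2 -1 3.5 0;0 0 0 0 -1 3.5 0;0 0 0 0 -1 3 0;0 0 0 0 -1.5 0 0;0 0 0 0 0 0 0'
```

```text
clock: 1.65
tool_pos: [0.5584, 0.3597, 0.1172]
tool_rot: [-0.011, -3.133, 0.023]
wrist_force: [0.9, -0.3, 0.6]
grip_width: 0.0
```

```bash
python3 -m crank '0 0 0 0 -1.5 0 0;0 0 0 0 -1.5 0 0;0 0 0 0 -1.5 0 0;0 0 0 0 -1.5 0 0;0 0 0 0 0 0 0'
python3 - <<'E'
from h import *
s,im,d=cap('side','s2');cv2.imwrite('pics/s2z.png',cv2.resize(im[60:260,160:400],None,fx=3,fy=3))
E
```

```text
clock: 2.15
tool_pos: [0.5603, 0.299, 0.1249]
tool_rot: [0.008, 3.141, -0.011]
wrist_force: [0.0, -0.2, -0.4]
grip_width: -0.004
```

View pics/s2z.png

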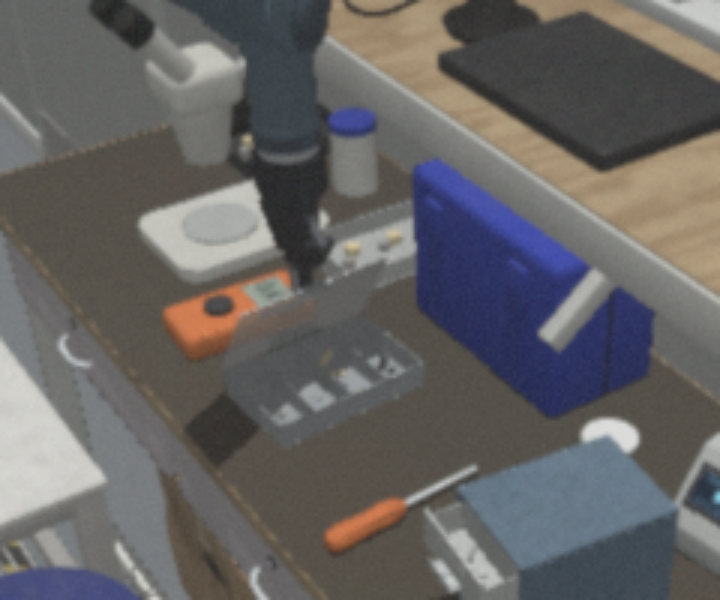

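The lid is swinging over and the box hasn't moved. I'll continue over and down.

```bash
python3 -m crank '0 0 0 0 -1.5 1.5 0;0 0 0 0 -1.2 1.8 0;0 0 0 0 -1.2 1.8 0;0 0 0 0 -0.8 1.5 0;0 0 0 0 0 0 0'
```

```text
clock: 2.7
tool_pos: [0.563, 0.2599, 0.0624]
tool_rot: [-0.003, 3.132, 0.008]
wrist_force: [-0.8, -0.4, -0.6]
grip_width: -0.002
```

Run:
```python
from h import *
s,im,d=cap('side','s3');cv2.imwrite('pics/s3z.png',cv2.resize(im[60:260,160:400],None,fx=3,fy=3))
```

```text
(no output)
```

View pics/s3z.png

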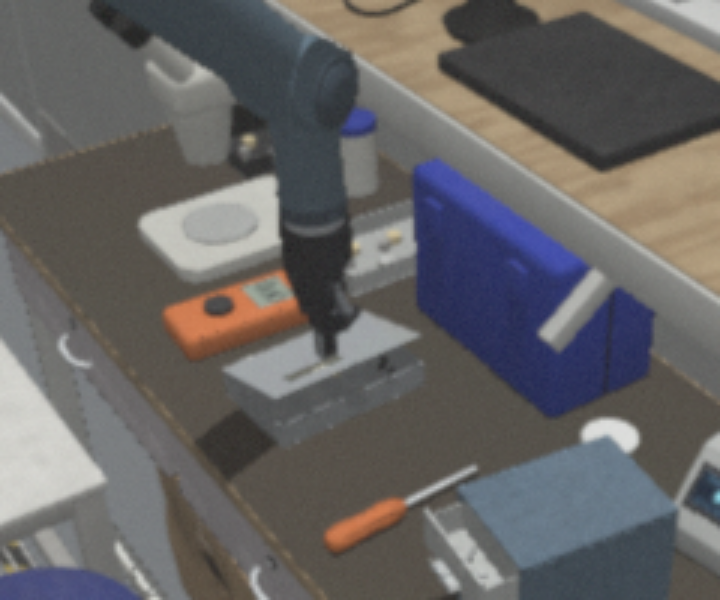

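The lid is about 20° open. I'll press it down, moving towards its free edge.

```bash
python3 -m crank '0 0 0 0 -0.8 0.8 0;0 0 0 0 -0.8 0.7 0;0 0 0 0 -0.3 0.6 0;0 0 0 0 0 0 0'
```

```text
clock: 3.15
tool_pos: [0.566, 0.2447, 0.0438]
tool_rot: [-0.009, 3.126, 0.017]
wrist_force: [0.2, -0.5, -0.3]
grip_width: -0.0
```

```bash
python3 -m crank '0 0 0 0 -0.5 0.3 0;0 0 0 0 -0.5 0.5 0;0 0 0 0 0 0.4 0;0 0 0 0 0 0.3 0'
```

```text
clock: 3.55
tool_pos: [0.5671, 0.2368, 0.037]
tool_rot: [-0.009, 3.128, 0.023]
wrist_force: [-7.2, -2.6, 16.8]
grip_width: -0.001
```

There is a firm contact of about 17 N at z=0.037, which is the shut height. I'll lift off and check.

```bash
python3 -m crank '0 0 0 0 0 -2 0;0 0 0 0 0 -5 0;0 0 0 0 0 -5 0;0 0 0 2.5 -4 -4 0;0 0 0 4 -4 0 0'
python3 - <<'E'
from h import *
s,im,d=cap('side','s4');cv2.imwrite('pics/s4z.png',cv2.resize(im[60:260,160:400],None,fx=3,fy=3))
s,im,d=cap('top','t4');cv2.imwrite('pics/t4z.png',cv2.resize(im[160:265,190:420],None,fx=3.4,fy=3.4,interpolation=cv2.INTER_CUBIC))
E
```

```text
clock: 4.05
tool_pos: [0.5099, 0.1667, 0.1935]
tool_rot: [-0.021, 3.123, 0.026]
wrist_force: [1.3, -1.3, 1.0]
grip_width: 0.001
```

View pics/s4z.png

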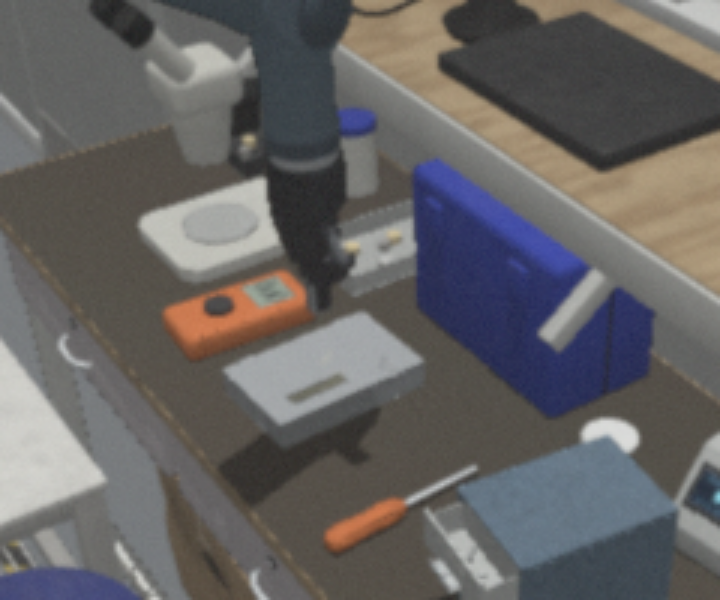

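View pics/t4z.png

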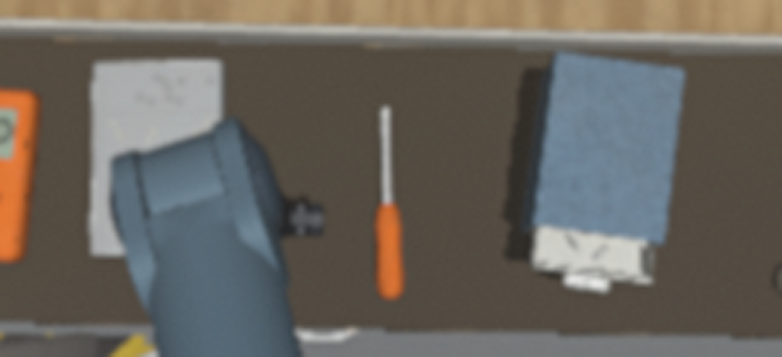

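The lid is lying flat on the box, its right edge is still at the same pixel (≈255.6), and nothing else has moved. Now to the drawer.

```bash
python3 -m crank '0 0 0 1.7 -5 0 0;0 0 0 2 -5 0 0;0 0 0 2 -5 0 0;0 0 0 2 -5 0 0;0 0 0 2 -5 0 0'; python3 -m crank '0 0 0 0.5 -5 0 0;0 0 0 0 0 0 0'
python3 - <<'E'
from h import *
s=env.get_state();print(s['tool_pos'],s['clock']);print(Ro.from_rotvec(s['tool_rot']).as_matrix().round(3))
E
```

```text
clock: 4.65
tool_pos: [0.4091, -0.0684, 0.1824]
tool_rot: [0.028, -3.138, -0.016]
wrist_force: [1.0, -1.2, 0.0]
grip_width: -0.002
clock: 4.85
tool_pos: [0.4004, -0.1244, 0.1812]
tool_rot: [0.009, -3.137, -0.015]
wrist_force: [-0.5, -0.0, 0.9]
grip_width: 0.002
[ 0.40036595 -0.12437586  0.18120358] 4.85
[[-1.    -0.006 -0.005]
 [-0.006  1.     0.01 ]
 [ 0.005  0.01  -1.   ]]
```

```bash
python3 -m crank '0 0 0.117 0 0 0 0;0 0 0 -0.5 -1 2 0;0 0 0 0 0 2 0;0 0 0 0 0 1.2 0;0 0 0 0 0 0 0'
python3 - <<'E'
from h import *
s=env.get_state();print(s['tool_pos'],s['clock']);print(Ro.from_rotvec(s['tool_rot']).as_matrix().round(3))
s,im,d=cap('side','s5');cv2.imwrite('pics/s5z.png',cv2.resize(im[150:300,240:400],None,fx=4,fy=4))
E
```

```text
clock: 5.35
tool_pos: [0.4027, -0.1361, 0.1268]
tool_rot: [-0.194, -3.13, -0.017]
wrist_force: [-0.2, 0.0, -0.1]
grip_width: -0.002
[ 0.40268916 -0.1360659   0.12677068] 5.35
[[-0.992  0.124 -0.005]
 [ 0.123  0.992  0.011]
 [ 0.006  0.011 -1.   ]]
```

View pics/s5z.png

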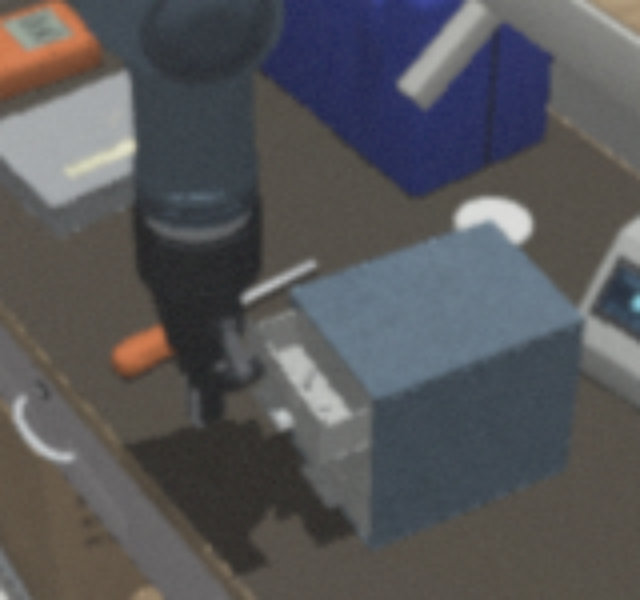

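The fingertips are in front of the drawer, level with the top of its plate and above the cup handle at about (283,418) in the crop. I'll push gently along the tool's -x.

```bash
python3 -m crank '0 0 0 -1.5 0 0 0;0 0 0 -1.5 0 0 0;0 0 0 -1 0 0 0;0 0 0 -1 0 0 0;0 0 0 -0.5 0 0 0'; python3 -m crank '0 0 0 -0.8 0 0 0;0 0 0 -0.5 0 0 0;0 0 0 0 0 0 0'
```

```text
clock: 5.9
tool_pos: [0.4614, -0.1419, 0.1288]
tool_rot: [-0.191, -3.133, -0.019]
wrist_force: [-0.3, 0.4, 0.9]
grip_width: 0.001
clock: 6.2
tool_pos: [0.4762, -0.1437, 0.129]
tool_rot: [-0.191, -3.133, -0.019]
wrist_force: [0.3, 0.1, 0.1]
grip_width: 0.0
```

```bash
python3 -m crank '0 0 0 -0.3 0 0 0;0 0 0 0 0 0 0'; python3 -m crank '0 0 0 -0.3 0 0 0;0 0 0 0 0 0 0'
python3 - <<'E'
from h import *
s,im,d=cap('side','s6');cv2.imwrite('pics/s6z.png',cv2.resize(im[150:300,240:400],None,fx=4,fy=4))
E
```

```text
clock: 6.4
tool_pos: [0.479, -0.1441, 0.1288]
tool_rot: [-0.191, -3.132, -0.019]
wrist_force: [-0.2, -0.5, 0.1]
grip_width: 0.0
clock: 6.6
tool_pos: [0.4816, -0.1445, 0.1287]
tool_rot: [-0.191, -3.132, -0.019]
wrist_force: [0.0, -0.7, 0.9]
grip_width: -0.0
```

View pics/s6z.png

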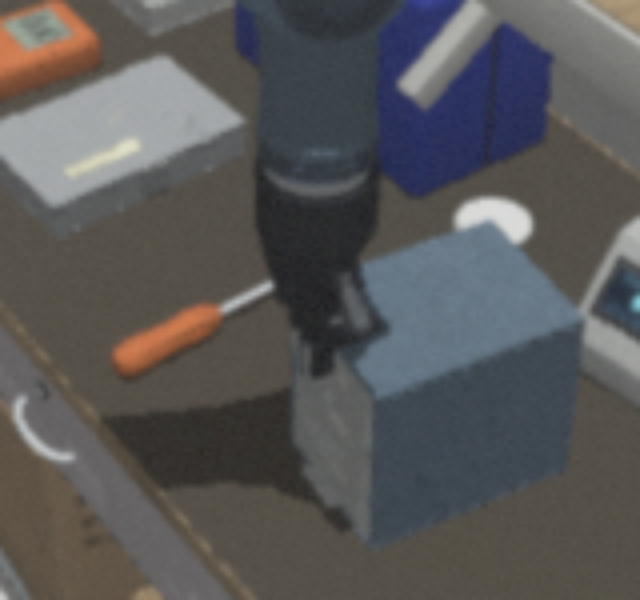

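The drawer is nearly shut, with no force yet. I'll go on in 2 mm steps until it stops.

```bash
python3 -m crank '0 0 0 -0.2 0 0 0;0 0 0 0 0 0 0'; python3 -m crank '0 0 0 -0.2 0 0 0;0 0 0 0 0 0 0'
```

```text
clock: 6.85
tool_pos: [0.4831, -0.1447, 0.1286]
tool_rot: [-0.192, -3.131, -0.02]
wrist_force: [0.0, 0.2, 0.2]
grip_width: 0.002
clock: 7.05
tool_pos: [0.4836, -0.1448, 0.1282]
tool_rot: [-0.192, -3.127, -0.02]
wrist_force: [-0.0, -0.0, -0.4]
grip_width: 0.001
```

```bash
python3 -m crank '0 0 0 -0.3 0 0 0'; python3 -m crank '0 0 0 0 0 0 0'; python3 -m crank '0 0 0 -0.3 0 0 0'
```

```text
clock: 7.15
tool_pos: [0.4837, -0.1448, 0.1278]
tool_rot: [-0.192, -3.121, -0.023]
wrist_force: [-9.6, 2.0, 8.1]
grip_width: -0.002
clock: 7.25
tool_pos: [0.4833, -0.1448, 0.1276]
tool_rot: [-0.192, -3.12, -0.023]
wrist_force: [-0.2, -0.0, -0.2]
grip_width: -0.0
clock: 7.35
tool_pos: [0.4835, -0.1448, 0.1272]
tool_rot: [-0.192, -3.113, -0.025]
wrist_force: [-9.8, 1.9, 8.1]
grip_width: -0.0
```

It has hit the stop: 10 N with no further motion, at x=0.4835 where I predicted 0.483. I'll back off clear and check with the cameras.

```bash
python3 -m crank '0 0 0 1 0 0 0;0 0 0 3 0 0 0;0 0 0 3 0 -2 0;0 0 0 1 4 -5 0;0 0 0 0 5 -3 0'; python3 -m crank '0 0 0 1 5 -3 0;0 0 0 1 5 -3 0;0 0 0 0 0 0 0'
python3 - <<'E'
from h import *
s,im,d=cap('side','s7');cv2.imwrite('pics/s7z.png',cv2.resize(im[130:300,220:400],None,fx=3.5,fy=3.5))
s,im,d=cap('top','t7');cv2.imwrite('pics/t7z.png',cv2.resize(im[160:265,190:420],None,fx=3.4,fy=3.4,interpolation=cv2.INTER_CUBIC))
E
```

```text
clock: 7.85
tool_pos: [0.4147, -0.0643, 0.2152]
tool_rot: [-0.214, -3.112, -0.017]
wrist_force: [1.8, -0.4, -0.3]
grip_width: 0.002
clock: 8.15
tool_pos: [0.4145, 0.0296, 0.274]
tool_rot: [-0.204, -3.133, -0.03]
wrist_force: [0.3, -0.4, -0.6]
grip_width: -0.0
```

View pics/s7z.png

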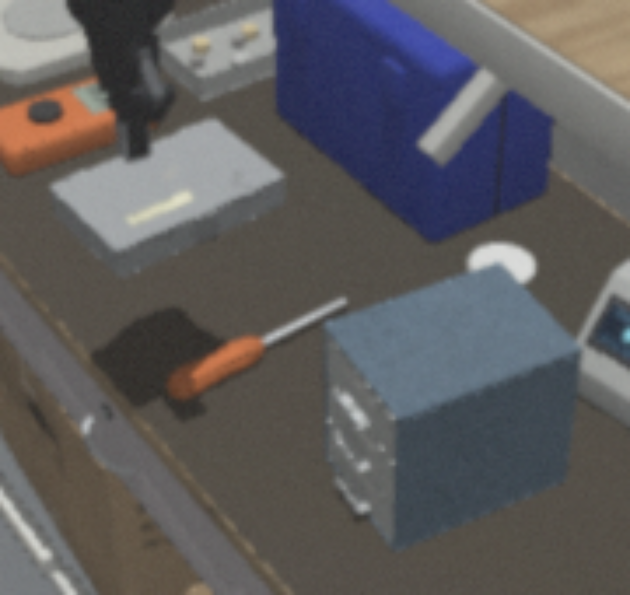

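View pics/t7z.png

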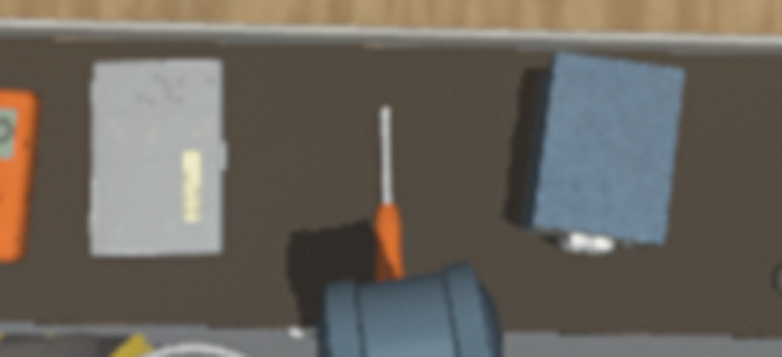

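The drawer looks flush, with its handle in line with the two lower ones. The lid lies flat with its tab down on the right. I'll check the lid height by depth and whether anything has shifted.

Run:
```python
from h import *
d=np.load('pics/t7.npy');d0=np.load('pics/top0.npy')
for u in (219,222,225,230,235,240,246,250,253,255): 
    a=np.array([world('top',d,u,v) for v in range(183,230,1)]);print(u,np.median(a[:,1]).round(3),np.median(a[:,2]).round(4))
ds=np.load('pics/s7.npy')
for v in range(238,262,4):
    for u in (319,324,328): print((u,v),world('side',ds,u,v).round(3),end=' ')
    print()
```

```text
219 0.333 0.0372
222 0.322 0.0386
225 0.312 0.0373
230 0.296 0.0382
235 0.279 0.0373
240 0.263 0.0354
246 0.242 0.0382
250 0.229 0.0363
253 0.219 0.038
255 0.214 0.0187
(319, 238) [ 0.498 -0.126  0.123] (324, 238) [ 0.494 -0.153  0.146] (328, 238) [ 0.502 -0.16   0.147] 
(319, 242) [ 0.498 -0.125  0.108] (324, 242) [ 0.492 -0.156  0.136] (328, 242) [ 0.492 -0.173  0.149] 
(319, 246) [ 0.484 -0.145  0.116] (324, 246) [ 0.496 -0.151  0.115] (328, 246) [ 0.491 -0.175  0.137] 
(319, 250) [ 0.498 -0.125  0.077] (324, 250) [ 0.488 -0.161  0.112] (328, 250) [ 0.493 -0.173  0.119] 
(319, 254) [ 0.497 -0.126  0.063] (324, 254) [ 0.494 -0.153  0.087] (328, 254) [ 0.49  -0.177  0.11 ] 
(319, 258) [ 0.489 -0.137  0.062] (324, 258) [ 0.494 -0.154  0.073] (328, 258) [ 0.492 -0.174  0.091]
```

Run:
```python
import cv2,numpy as np
a=cv2.imread('pics/top0.png');b=cv2.imread('pics/t7.png')
s=cv2.imread('pics/s7.png')
x=cv2.resize(a[165:255,335:405],None,fx=5,fy=5,interpolation=cv2.INTER_CUBIC);y=cv2.resize(b[165:255,335:405],None,fx=5,fy=5,interpolation=cv2.INTER_CUBIC)
cv2.imwrite('pics/cmp.png',np.hstack([x,y]))
cv2.imwrite('pics/s7f.png',cv2.resize(s[215:295,305:395],None,fx=7,fy=7,interpolation=cv2.INTER_CUBIC))
```

```text
(no output)
```

View pics/cmp.png

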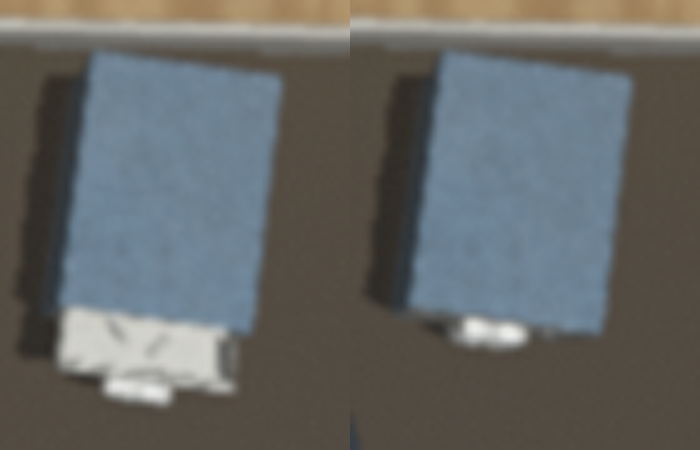

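View pics/s7f.png

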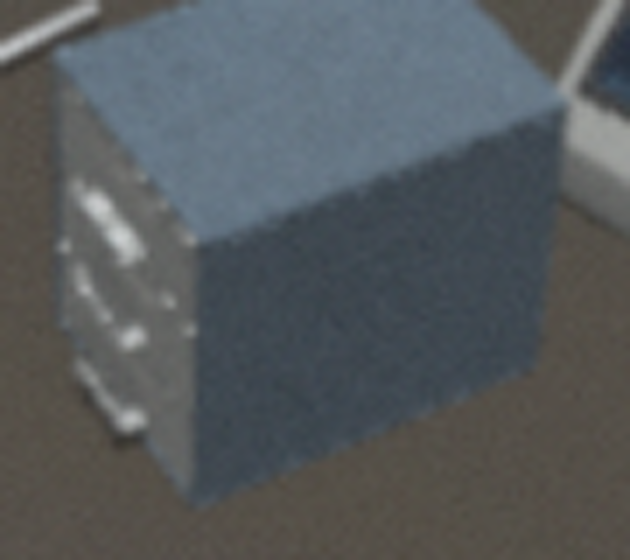

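The lid measures 37–38 mm from hinge to free edge. The drawer plate lies in the same plane as the lower fronts, the cabinet is at the same pixels as before, and the hand is clear. Handing in.

Run:
```python
from bench import env
print(env.job_done())
```

```text
the job is handed in; nothing more can be done
None
```

The organiser lid and the cabinet's top drawer are both closed, and I handed the job in at about 8.3 s of the 56 s allowed. I used only the shut fingertips, lid first, and nothing was gripped or lifted.

- **Lid:** I pushed it over from its outer face and pressed it down with about 17 N. Afterwards the depth image showed its top at about 35–39 mm, with no slope from hinge to free edge. The shut height is 37 mm. The box's right edge had not moved when checked after closing.
- **Drawer:** I pushed it until it stopped, at about 10 N with no further movement. The stop came at x = 0.4835, where 0.483 was predicted. In the pictures and depth, its front is level with the two lower ones to within the few millimetres of depth noise.
- **Other things:** The cabinet stood at the same pixels before and after. The screwdriver and multimeter looked unmoved. I did not re-measure the bottle, vice and reel, but the arm never went near them.
- **Hand:** It ended clear, about 27 cm above the bench.

No check failed or disagreed.

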